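# Refill the sprung cup dispenser

### The arm

A 6-joint arm with a two-finger parallel gripper is mounted at the origin on a cart in front of the work surface, level with it; the furniture and walls round the work are solid. World frame = base frame: x ahead of the robot, y to its left, z up, the work surface at z = 0. Lengths are in mm, angles in rad, forces in N, time in s.
With the tool pointing down it reaches from about 275 to 1000 mm from the base axis. Payload 8.4 kg.
Tool frame: the origin (TCP) lies between the finger pads; the fingertips stand r.finger_overhang ahead of it and the grasp point (between the pads) is the TCP (r.finger_overhang is the distance from the TCP to the fingertips, in mm); z points along the fingers, y is the line along which they close (so a half turn about z gives the same grasp; the last joint's range is limited). The gripper opens to 85 mm and grips with 20 to 120 N. Pads are 22 mm wide; open, the fingers measure 114 mm over their backs; the gripper's body (76 mm by 85 mm) begins 54 mm behind the grasp point. The pads swing forward as they close: fully open they stand 13 mm farther back than shut.
Start: joints at [1.24, 0.353, 1.633, -0, 1.155, -0.002], TCP at [201.816, 591.522, 250.281] pointing down, gripper open.
Joint ranges: [-2.63, 2.63], [-0.92, 2.1], [0.06, 2.66], [-1.3, 4.44], [0, 2.69], [-3.02, 3.02]. Speed limits (rad/s): [2.22, 2.22, 2.79, 3.14, 3.14, 3.14].

### API

Orientations are given as [roll, pitch, yaw] about the fixed x, y, z axes, in that order (R = Rz(yaw) Ry(pitch) Rx(roll)).
In Python, from rig import r, cams, sign_off gives the robot as it stands.
- The arm moves only by the shell command python3 -m crank 'ROWS' [FORCE]. ROWS is JSON, a list of rows, each a list of 7 numbers: the shift along the tool's x, y, z in m, then the turn, a rotation vector about the tool's x, y, z in rad, then the closure, from 0 (fully open) to 1 (shut). In form: [[dx, dy, dz, ax, ay, az, gripper], ...]. A call has 1 to 5 rows; each row is the pose to reach, as a shift and turn from the pose commanded when the call began, along the tool's axes at that moment; what a row does not reach only later rows make up. A row lasts 1/10 s, in which the tool goes at most 50 mm and 8.59 degrees, less where a joint would pass 70% of its speed; a pose out of reach is approached as far as the arm can. A call with a gripper value outside its range is refused whole. The fingers move at their own pace and stop on an object; FORCE is the grip in N (left out, the last holds). Time passes only in rows, so rows that repeat a pose let the fingers close. It gives the time, the measured TCP pose, the force, the opening and the grip force at its end, in the units of the state.
- r.sense(): the state, without advancing time (a new reading comes with each control period).
- cams.grab_frame(name): name is "scene" or "top"; returns a dict with "image" (384x512x3 uint8, red, green, blue), "fx", "fy", "cx", "cy" (pixels), "position" and "orientation" of the camera in the world. Camera axes: x right, y down, z forward; pixel columns grow to the right and rows downward; lengths in mm; the calibration is good to about 2 mm. A picture is of the moment at which its call begins. There is no depth.
- sign_off(): hands the job in; it is judged then, once.
The state is a dict: "clock": time; "qpos": joint angles; "qvel": joint speeds; "joint_efforts": joint torques, N m; "eef_pos": TCP position; "tcp_rot": TCP orientation; "contact_force": force on the tool from outside, world axes, zero at the start; "wrist_torque": the same for the moment, N m; "opening": opening from 0.0 (shut) to 1.0 (fully open); "grasp_force": force on a finger pad.
Only numpy, scipy, OpenCV 4.12 (cv2) and the standard library are available. Lean on these libraries where they do the work, as an engineer would, in place of code of your own. Each camera call takes 0.05 s, during which the arm holds its last target. There are 200 camera calls.

### The job

Refill the cup dispenser: put the two washed cups from the draining mat into it, mouth down over the cup that is already there, and press the pile down gently against its spring until the lip of each cup has clicked in under the four white tabs and the pile stays down by itself. Leave the mug, the glass and the tin where they are.

Things in the scene. Friction and masses are not known exactly. Their poses are not given: they have to be found in the camera images.
- dispenser: steel countertop dispenser for three cups, fixed to the worktop; origin at the centre of its foot on the worktop, z up along its axis. Round base 152 mm across, six upright rods, a collar on top. Pressing needs 4 to 7 N for the spring, peaking at 10 to 13 N as a lip passes the tabs; a pull of about 13 N draws the top cup out again, less when the pile is full.
- collar (a point): centre of the top of the collar, 122 mm above the worktop: ring 116 mm across with a 90 mm opening, lead-in at the top; four black spring housings stick out to 73 mm from the axis. A cup set on the pile but not pressed has its mouth about 4 mm above this point.
- tabs (a point): on the axis, at the lower edge of the four white spring tabs inside the collar, 106 mm above the worktop. They reach in to 38 mm from the axis, sloped on top: a lip pressed down pushes them aside and clicks under them once the cup's mouth is 99 mm or less above the worktop (resting cup pressed down 27 mm). Released, the spring lifts the lip against the tabs: mouth at 101 mm.
- platform (a joint): travel in m of the black spring-loaded platform under the pile: 0 at its top stop (one cup loaded), growing downward; with one more cup clicked in 0.025, with two more 0.051; bottom stop 0.064. The spring pushes up with 4.5 N at 0, plus 50 N/m.
- cup_in: the cup already in the dispenser, made like cup_a; origin at the centre of its mouth, at first 100 mm above the worktop. A cup put over it nests with its mouth 26 mm higher, foot on foot, with 1 to 2 mm of side play; the tapered insides centre it, so 5 mm off is caught.
- cup_a: washed teal stacking cup, mouth down on the left part of a grey ribbed draining mat (190 x 270 mm, top 6 mm above the worktop). 84 mm high, 90 g. Origin: centre of the mouth (its lowest plane), z up to the foot. Lip 84 mm across, 5 mm thick; body tapers to 60 mm; from 60 to 84 mm height a straight round foot 52 mm across, flat on top: grasp it there.
- cup_b: washed teal stacking cup, mouth down on the right part of the draining mat: same make, size, origin and axes as cup_a.
- mug: striped white mug, 86 mm wide, 90 mm high, with a handle; origin at the centre of the underside. Bystander.
- water_glass: clear drinking glass, 81 mm across, 92 mm high; origin at the centre of the underside. Bystander.
- tuna_tin: small round food tin, 75 mm across, 58 mm high; origin at the centre of the underside. Bystander.
There are look-alikes about, which are no part of the job. Leave any blue look-alike of the cup_in alone.

How it is judged:
By the outcome, as a careful person would: the job done as asked, in the order asked, and still so for the second after the job is handed in, with the robot touching nothing.
It also fails if it takes over 61 s, if anything falls off the work surface, if the arm or the gripper's body presses on something with over 40 N, if the wrist force passes 120 N, or if a joint passes its speed limit or range.

## Working session

There is one attempt and no reset: what is moved stays moved. The work goes in short steps, Python scripts to look and compute and a shell command to move; the robot and the scene stay as the last step left them, time stands still between calls to the robot, and variables do not carry over. Pictures are saved under pics/ and viewed, at most 10 in all, crops included, and the job is handed in when it is done.

```bash
ls; mkdir -p pics
cat > h.py <<'E'
import numpy as np, cv2
from rig import r, cams, sign_off
from scipy.spatial.transform import Rotation as R
def grab(n):
    f=cams.grab_frame(n); return f
def save(f,p,crop=None,s=1):
    im=f["image"][:,:,::-1]
    if crop: x0,y0,x1,y1=crop; im=im[y0:y1,x0:x1]
    cv2.imwrite(p,cv2.resize(im,None,fx=s,fy=s,interpolation=cv2.INTER_CUBIC))
def cam(f):
    o=np.array(f["orientation"],float)
    M=o if o.shape==(3,3) else R.from_euler('xyz',o).as_matrix()
    return M,np.array(f["position"],float)
def ray(f,u,v,z):
    M,p=cam(f); d=M@np.array([(u-f["cx"])/f["fx"],(v-f["cy"])/f["fy"],1]); return p+d*(z-p[2])/d[2]
def proj(f,P):
    M,p=cam(f); c=M.T@(np.array(P,float)-p); return f["cx"]+f["fx"]*c[0]/c[2],f["cy"]+f["fy"]*c[1]/c[2]
E
python3 - <<'E'
from h import *
print(r.sense(), r.finger_overhang)
for n in("scene","top"):
    f=grab(n); save(f,f"pics/{n}0.png",None,1.5); print({k:v for k,v in f.items() if k!="image"}); np.save(f"{n}0.npy",f,allow_pickle=True)
E
```

```text
pics
{'clock': 0.0, 'qpos': array([ 1.23961570e+00,  3.53664305e-01,  1.63414804e+00, -1.22745618e-05,
        1.15518723e+00, -2.39859036e-03]), 'qvel': array([-0.00080236, -0.00101422,  0.0001518 , -0.00044611, -0.00270026,
        0.0010432 ]), 'joint_efforts': array([ 2.46448178e-05, -6.05251765e+01, -3.42066979e+01,  1.01826304e-04,
        9.26454115e-03,  1.31368461e-05]), 'eef_pos': array([201.66143676, 591.09209087, 249.5456183 ]), 'tcp_rot': array([-3.14018571e+00,  7.84798718e-06,  2.81281559e+00]), 'contact_force': array([ 0.64652841, -0.2895189 , -0.08653649]), 'wrist_torque': array([ 0.03522257, -0.06669363,  0.00256897]), 'grasp_force': 0.0, 'opening': 0.9991978572838581} 19.0
{'fx': 442.226906792335, 'fy': 442.226906792335, 'cx': 250.45452256902473, 'cy': 187.079704688381, 'position': array([-122.39002505, -378.33869188, 1079.79213804]), 'orientation': array([-2.46454029, -0.01818913, -1.00984085])}
{'fx': 390.6359670950089, 'fy': 390.6359670950089, 'cx': 260.37353033308295, 'cy': 194.97850041573224, 'position': array([ 474.99223375,   50.14553614, 1121.61619558]), 'orientation': array([-3.06953324, -0.01713342, -1.55685729])}
```

View pics/scene0.png

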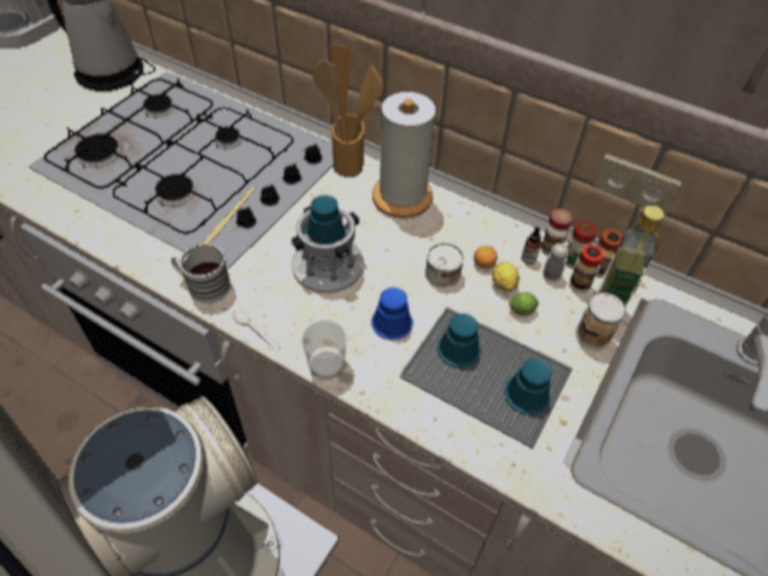

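View pics/top0.png

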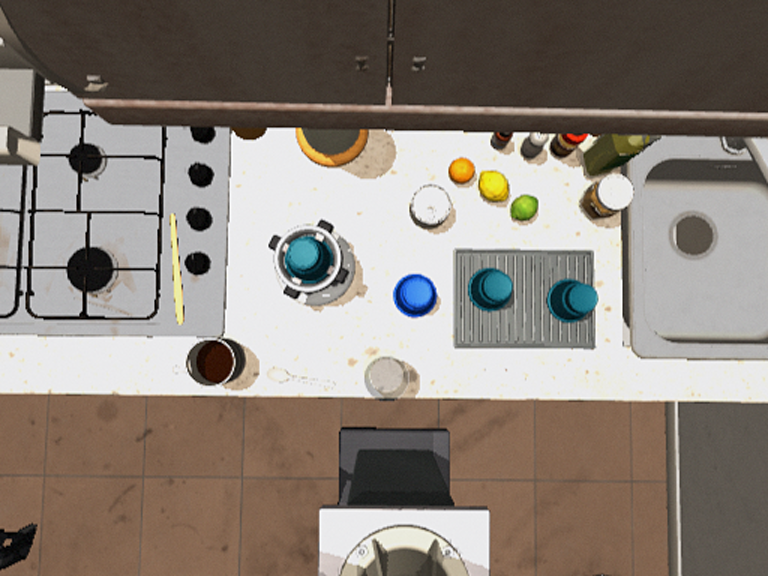

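The mat holds two teal cups, cup_a at scene (460,340) and cup_b at (530,385) in the 1.5x view. The dispenser with cup_in is at (328,235). The blue look-alike at (392,312) is off the mat, so I leave it. The glass is at (325,350), the mug at (205,272) and the tin at (444,264). Next I'll confirm this in one enlarged crop of the two views.

Run:
```python
from h import *
t=np.load("top0.npy",allow_pickle=True).item(); s=np.load("scene0.npy",allow_pickle=True).item()
def c(f,x,y,w,h,k): return cv2.resize(f["image"][y:y+h,x:x+w,::-1],None,fx=k,fy=k,interpolation=cv2.INTER_CUBIC)
A=c(t,170,135,240,100,3.3); B=c(s,180,120,200,60+90-10,3.3)[:, :]
B=c(s,265,200,120,80,3.3); C=c(s,185,120,120,80,3.3)
im=np.zeros((600,792,3),np.uint8); im[:330]=A; im[336:600,:396]=B; im[336:600,396:]=C
cv2.imwrite("pics/c1.png",im)
```

```text
(no output)
```

View pics/c1.png

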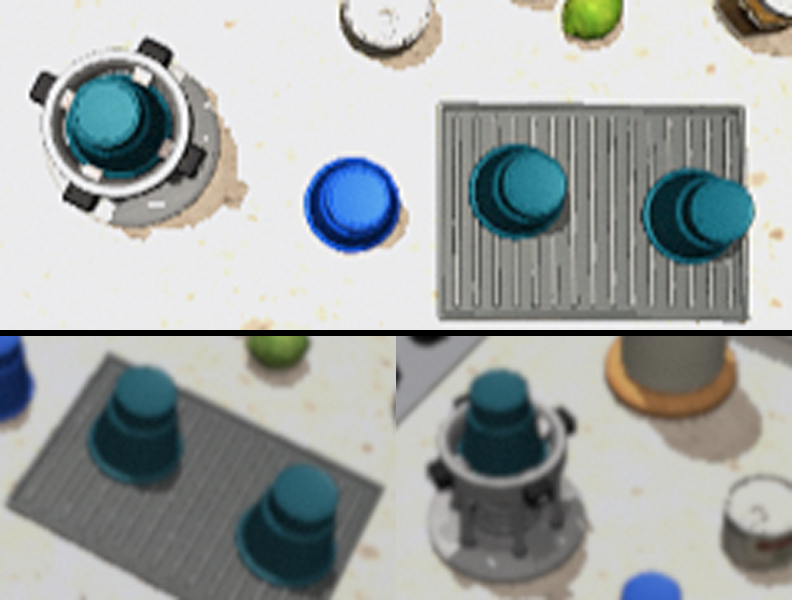

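The crop confirms it: two teal cups on the ribbed mat, and a teal cup inside the collar. In the top crop the feet are near (534,185) and (722,211), and the collar is near (117,122).

Run:
```python
from h import *
t=np.load("top0.npy",allow_pickle=True).item(); s=np.load("scene0.npy",allow_pickle=True).item()
T=lambda x,y,z: ray(t,170+x/3.3,135+y/3.3,z).round(1)[:2]
B=lambda x,y,z: ray(s,265+x/3.3,200+(y-336)/3.3,z).round(1)[:2]
C=lambda x,y,z: ray(s,185+(x-396)/3.3,120+(y-336)/3.3,z).round(1)[:2]
print("a",T(534,185,90),B(145,391,90),"lip",T(517,191,8))
print("b",T(722,211,90),B(306,494,90),"lip",T(690,216,8))
print("in foot",T(107,112,184),C(500,390,184),"collar",T(117,122,122),C(504,440,122),"base",T(0,0,0))
print("mat",T(440,103,6),T(745,106,6),T(748,318,6))
print("glass",ray(t,387/1.5,378/1.5,92)[:2],"blue",T(360,198,84), "mug",ray(t,216/1.5,361/1.5,90)[:2],"tin",T(388,12,58))
# collar edges
for p in((40,122),(193,122),(117,46),(117,198)): print(T(*p,122))
p=r.sense(); print(p["eef_pos"],R.from_euler('xyz',p["tcp_rot"]).as_matrix().round(4))
```

```text
a [ 563.  -156.3] [ 560.1 -159.6] lip [ 564.6 -157.9]
b [ 544.3 -308.4] [ 541.1 -312.1] lip [ 545.1 -308.8]
in foot [603.8 175.7] [600.7 171.3] collar [604.5 176. ] [600.6 170. ] base [726.6 296.6]
mat [640.9 -90.6] [ 642.6 -358.8] [ 457.3 -359.3]
glass [399.9759864   37.66420443] blue [550.8 -16.5] mug [425.42610633 335.89859851] tin [709.2 -40. ]
[603.6 235.8]
[605.5 116.9]
[664.4 177.5]
[545.2 174.6]
[201.67224604 591.12984695 249.61901032] [[-9.464e-01  3.229e-01 -4.000e-04]
 [ 3.229e-01  9.464e-01 -1.200e-03]
 [ 0.000e+00 -1.300e-03 -1.000e+00]]
```

```bash
python3 -m crank '[[-0.033,-0.033,0,0,0,0,0],[-0.066,-0.066,0,0,0,0,0],[-0.099,-0.099,0,0,0,0,0],[-0.132,-0.132,0,0,0,0,0],[-0.165,-0.165,0,0,0,0,0]]' 40
python3 -m crank '[[-0.033,-0.033,0,0,0,0,0],[-0.066,-0.066,0,0,0,0,0],[-0.099,-0.099,0,0,0,0,0],[-0.132,-0.132,0,0,0,0,0],[-0.165,-0.165,0,0,0,0,0]]'
python3 -m crank '[[-0.033,-0.033,0,0,0,0,0],[-0.066,-0.066,0,0,0,0,0],[-0.099,-0.099,0,0,0,0,0],[-0.132,-0.132,0,0,0,0,0],[-0.165,-0.165,0,0,0,0,0]]'
cat >> h.py <<'E'
def to(x,y,z):
    s=r.sense(); M=R.from_euler('xyz',s["tcp_rot"]).as_matrix()
    print("t",round(float(s["clock"]),2),"pos",s["eef_pos"].round(1),"rpy",s["tcp_rot"].round(3),"F",s["contact_force"].round(1),"q",s["qpos"].round(2),"grip",round(float(s["grasp_force"]),1),"op",round(float(s["opening"]),3))
    print("tool shift m",(M.T@(np.array([x,y,z])-s["eef_pos"])/1000).round(4))
E
python3 -c "
from h import *
to(561.5,-158,200)"
```

```text
clock: 0.6
eef_pos: [305.0, 380.3, 250.0]
tcp_rot: [-3.141, -0.0, 2.813]
contact_force: [1.5, 0.3, 0.1]
opening: 0.999
grasp_force: 0.0
clock: 1.1
eef_pos: [407.9, 170.8, 250.3]
tcp_rot: [3.142, 0.0, 2.813]
contact_force: [0.8, 0.5, 0.8]
opening: 1.001
grasp_force: 0.0
clock: 1.6
eef_pos: [510.8, -38.8, 250.2]
tcp_rot: [3.142, -0.0, 2.813]
contact_force: [1.2, 0.9, -0.4]
opening: 0.998
grasp_force: 0.0
t 1.6 pos [510.8 -38.8 250.2] rpy [ 3.142 -0.     2.813] F [ 1.2  0.9 -0.4] q [-0.08  0.18  1.87  0.    1.09 -1.32] grip 0.0 op 0.998
tool shift m [-0.0865 -0.0964  0.0502]
```

```bash
python3 -m crank '[[-0.03,-0.033,0.02,0,0,0,0],[-0.06,-0.066,0.05,0,0,0,0],[-0.0865,-0.0964,0.08,0,0,0,0],[-0.0865,-0.0964,0.115,0,0,0,0],[-0.0865,-0.0964,0.115,0,0,0,0]]'
python3 - <<'E'
from h import *
to(561.5,-158,88)
t=grab("top");s=grab("scene")
def c(f,x,y,w,h,k): return cv2.resize(f["image"][y:y+h,x:x+w,::-1],None,fx=k,fy=k,interpolation=cv2.INTER_CUBIC)
cv2.imwrite("pics/c2.png",np.hstack([c(t,280,150,120,120,3.3),c(s,260,180,120,120,3.3)]))
E
```

```text
clock: 2.1
eef_pos: [557.9, -156.3, 130.5]
tcp_rot: [-3.141, -0.009, 2.811]
contact_force: [0.1, 0.6, -0.2]
opening: 0.997
grasp_force: 0.0
t 2.1 pos [ 557.9 -156.3  130.5] rpy [-3.141 -0.009  2.811] F [ 0.1  0.6 -0.2] q [-0.28  0.43  1.83 -0.    0.9  -1.52] grip 0.0 op 0.997
tool shift m [-0.0043 -0.0005  0.0424]
```

View pics/c2.png

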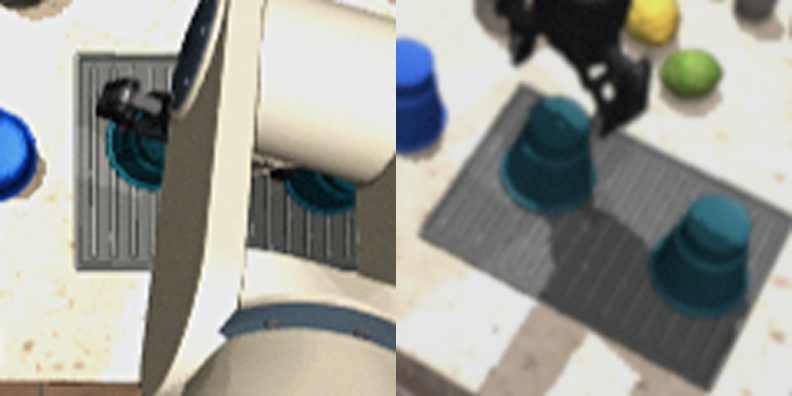

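The right-hand view shows the open fingertips near (517,62) and (606,132) in the crop, straddling cup a. I'll check the camera offset against the known fingertip positions.

Run:
```python
from h import *
s=np.load("scene0.npy",allow_pickle=True).item()
q=r.sense(); P=q["eef_pos"]; M=R.from_euler('xyz',q["tcp_rot"]).as_matrix()
for z in(-19,-6):
  for sg in(1,-1):
    u,v=proj(s,P+M[:,1]*sg*50+[0,0,z]); print(z,sg,(u-260)*3.3+396,(v-180)*3.3)
to(561.5,-158,88)
```

```text
-19 1 515.4636440052142 61.862175844803474
-19 -1 600.405063788837 140.1418010836631
-6 1 517.020834645692 52.313851645337905
-6 -1 602.771070731528 130.88476750858234
t 2.2 pos [ 560.4 -155.5  135.1] rpy [ 3.142e+00 -3.000e-03  2.813e+00] F [ 0.4 -1.3 -0.3] q [-0.27  0.42  1.82  0.    0.9  -1.52] grip 0.0 op 0.996
tool shift m [-0.002  -0.002   0.0471]
```

```bash
python3 -m crank '[[-0.001,-0.0015,0.015,0,0,0,0],[-0.002,-0.0025,0.03,0,0,0,0],[-0.002,-0.0025,0.047,0,0,0,0],[-0.002,-0.0025,0.047,0,0,0,0],[-0.002,-0.0025,0.047,0,0,0,0]]' 50
python3 -m crank '[[0,0,0,0,0,0,1],[0,0,0,0,0,0,1],[0,0,0,0,0,0,1],[0,0,0,0,0,0,1],[0,0,0,0,0,0,1]]' 50
python3 -c "
from h import *
to(561.5,-158,290)"
```

```text
clock: 2.7
eef_pos: [562.2, -158.6, 88.3]
tcp_rot: [-3.142, -0.0, 2.813]
contact_force: [0.4, -0.7, -0.1]
opening: 0.998
grasp_force: 0.0
clock: 3.2
eef_pos: [562.9, -159.1, 89.2]
tcp_rot: [3.141, 0.002, 2.813]
contact_force: [-0.1, 1.4, 5.6]
opening: 0.584
grasp_force: 51.7
t 3.2 pos [ 562.9 -159.1   89.2] rpy [3.141e+00 2.000e-03 2.813e+00] F [-0.1  1.4  5.6] q [-0.28  0.49  1.84  0.    0.81 -1.52] grip 51.7 op 0.584
tool shift m [ 0.0014  0.0006 -0.2008]
```

```bash
python3 -m crank '[[0,0,-0.015,0,0,0,1],[0,0,-0.05,0,0,0,1],[0,0,-0.1,0,0,0,1],[0,0,-0.15,0,0,0,1],[0,0,-0.195,0,0,0,1]]'
python3 -m crank '[[0,0,-0.006,0,0,0,1],[0,0,-0.006,0,0,0,1]]'
python3 - <<'E'
from h import *
to(602,173.5,290)
f=grab("scene"); save(f,"pics/c3.png",(230,80,390,200),3.3)
q=r.sense(); P=q["eef_pos"]
for z in (0,-82): 
  u,v=proj(f,P+[0,0,z]); print((u-230)*3.3,(v-80)*3.3)
E
```

```text
clock: 3.7
eef_pos: [562.1, -159.0, 286.8]
tcp_rot: [3.142, 0.001, 2.813]
contact_force: [1.1, -0.5, -1.6]
opening: 0.587
grasp_force: 52.2
clock: 3.9
eef_pos: [562.8, -159.1, 291.7]
tcp_rot: [3.141, 0.004, 2.813]
contact_force: [-0.4, -0.7, -2.0]
opening: 0.589
grasp_force: 52.2
t 3.9 pos [ 562.8 -159.1  291.7] rpy [3.141 0.004 2.813] F [-0.4 -0.7 -2. ] q [-0.28  0.25  1.68 -0.    1.21 -1.52] grip 52.2 op 0.589
tool shift m [0.0704 0.3275 0.0015]
294.2161489086448 290.2655956070582
279.316480436876 360.89225374373757
```

View pics/c3.png

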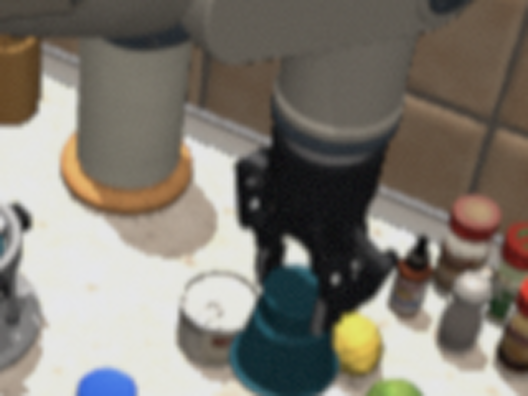

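Cup a hangs upright in the fingers, with its foot near (291,283) and its mouth near (283,360), as predicted. Next I carry it over the dispenser.

```bash
python3 -m crank '[[0.007,0.033,0,0,0,0,1],[0.017,0.078,0,0,0,0,1],[0.027,0.125,0,0,0,0,1],[0.037,0.172,0,0,0,0,1],[0.047,0.219,0,0,0,0,1]]'
python3 -m crank '[[0.009,0.045,0,0,0,0,1],[0.018,0.085,0,0,0,0,1],[0.0234,0.1085,0,0,0,0,1],[0.0234,0.1085,0,0,0,0,1],[0.0234,0.1085,0,0,0,0,1]]'
python3 - <<'E'
from h import *
to(602,173.5,270)
f=grab("scene"); g=grab("top")
def c(f,x,y,w,h,k): return cv2.resize(f["image"][y:y+h,x:x+w,::-1],None,fx=k,fy=k,interpolation=cv2.INTER_CUBIC)
cv2.imwrite("pics/c4.png",np.hstack([c(f,165,80,100,120,4),c(g,165,120,100,120,4)]))
q=r.sense(); P=q["eef_pos"]
for z in (0,-83): 
  u,v=proj(f,P+[0,0,z]); print((u-165)*4,(v-80)*4)
E
```

```text
clock: 4.45
eef_pos: [587.2, 65.1, 286.9]
tcp_rot: [-3.14, -0.004, 2.812]
contact_force: [0.9, 0.1, -1.1]
opening: 0.593
grasp_force: 52.4
clock: 4.95
eef_pos: [600.3, 173.7, 287.0]
tcp_rot: [-3.139, -0.003, 2.814]
contact_force: [0.8, -0.5, -1.6]
opening: 0.584
grasp_force: 52.4
t 4.95 pos [600.3 173.7 287. ] rpy [-3.139e+00 -3.000e-03  2.814e+00] F [ 0.8 -0.5 -1.6] q [ 0.28  0.32  1.59 -0.    1.23 -0.96] grip 52.4 op 0.584
tool shift m [-0.0017  0.0004  0.017 ]
197.9517226161338 113.36903213599214
203.26893490789234 203.39412350601663
```

View pics/c4.png

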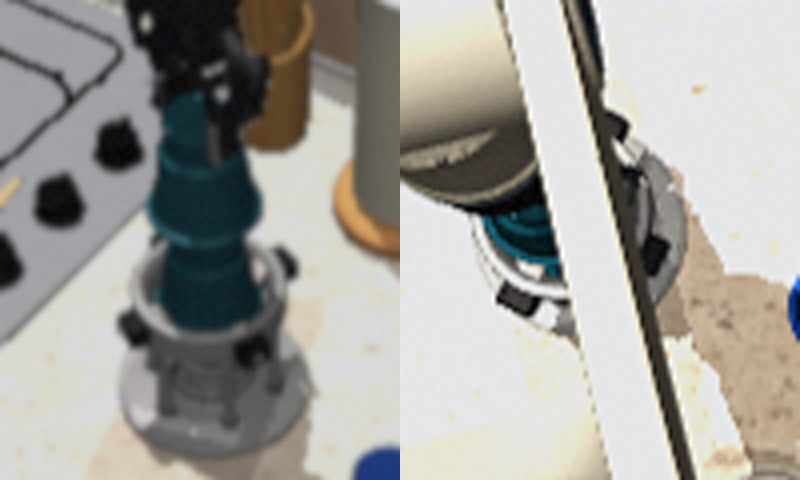

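The held cup's lip centre is near (205.5,207) in the left crop, and the collar ring is centred near (209.5,285). Next I compare the two within the same camera.

Run:
```python
from h import *
f=np.load("scene0.npy",allow_pickle=True).item()
for z in(203,206): print("lip",ray(f,165+205.5/4,80+207/4,z))
for v in (280,285,290): print("collar",ray(f,165+209.5/4,80+v/4,122))
to(602,173.5,270)
```

```text
lip [600.25792892 170.48956209 203.        ]
lip [597.78534304 168.61171136 206.        ]
collar [605.12128454 174.38957015 122.        ]
collar [600.93107937 171.47501275 122.        ]
collar [596.76115387 168.57456116 122.        ]
t 5.05 pos [600.8 172.7 288. ] rpy [-3.140e+00 -2.000e-03  2.812e+00] F [ 0.3 -0.  -0.7] q [ 0.28  0.32  1.59 -0.    1.23 -0.96] grip 52.4 op 0.587
tool shift m [-0.0009  0.0012  0.018 ]
```

```bash
python3 -m crank '[[-0.0012,0.0012,0.01,0,0,0,1],[-0.0012,0.0012,0.022,0,0,0,1],[-0.0012,0.0012,0.034,0,0,0,1],[-0.0012,0.0012,0.045,0,0,0,1],[-0.0012,0.0012,0.045,0,0,0,1]]'
python3 -m crank '[[0,0,0.008,0,0,0,1],[0,0,0.016,0,0,0,1],[0,0,0.023,0,0,0,1],[0,0,0.03,0,0,0,1],[0,0,0.03,0,0,0,1]]'
python3 -c "
from h import *
to(602,173.5,180)"
```

```text
clock: 5.55
eef_pos: [601.8, 173.9, 241.8]
tcp_rot: [-3.139, -0.003, 2.813]
contact_force: [-1.0, 0.7, -0.9]
opening: 0.59
grasp_force: 52.4
clock: 6.05
eef_pos: [602.4, 174.4, 213.1]
tcp_rot: [-3.141, -0.001, 2.813]
contact_force: [0.3, 0.4, -2.0]
opening: 0.585
grasp_force: 52.4
t 6.05 pos [602.4 174.4 213.1] rpy [-3.141e+00 -1.000e-03  2.813e+00] F [ 0.3  0.4 -2. ] q [ 0.28  0.39  1.66  0.    1.09 -0.96] grip 52.4 op 0.585
tool shift m [ 0.     -0.001   0.0331]
```

```bash
python3 -m crank '[[0,0,0.003,0,0,0,1],[0,0,0.006,0,0,0,1],[0,0,0.009,0,0,0,1],[0,0,0.011,0,0,0,1],[0,0,0.011,0,0,0,1]]'
python3 -m crank '[[0,0,0.003,0,0,0,1],[0,0,0.006,0,0,0,1],[0,0,0.009,0,0,0,1],[0,0,0.009,0,0,0,1]]'
python3 -m crank '[[0,0,0.003,0,0,0,1],[0,0,0.006,0,0,0,1],[0,0,0.008,0,0,0,1],[0,0,0.008,0,0,0,1]]'
python3 -c "
from h import *
to(602,173.5,180)"
```

```text
clock: 6.55
eef_pos: [603.1, 174.6, 203.3]
tcp_rot: [3.141, 0.0, 2.813]
contact_force: [0.4, -0.3, 1.7]
opening: 0.585
grasp_force: 52.5
clock: 6.95
eef_pos: [603.2, 174.7, 194.3]
tcp_rot: [3.141, 0.001, 2.813]
contact_force: [1.0, 1.5, 5.0]
opening: 0.585
grasp_force: 52.9
clock: 7.35
eef_pos: [602.5, 174.5, 185.3]
tcp_rot: [-3.141, -0.001, 2.813]
contact_force: [1.3, 1.7, -4.0]
opening: 0.588
grasp_force: 54.4
t 7.35 pos [602.5 174.5 185.3] rpy [-3.141e+00 -1.000e-03  2.813e+00] F [ 1.3  1.7 -4. ] q [ 0.28  0.42  1.69  0.    1.03 -0.96] grip 54.4 op 0.588
tool shift m [ 0.0001 -0.0011  0.0053]
```

```bash
python3 -m crank '[[0,0,0.002,0,0,0,1],[0,0,0.004,0,0,0,1],[0,0,0.006,0,0,0,1],[0,0,0.006,0,0,0,1]]'
python3 -c "
from h import *
to(602,173.5,180)"
```

```text
clock: 7.75
eef_pos: [602.9, 174.5, 180.2]
tcp_rot: [3.142, -0.0, 2.813]
contact_force: [-1.1, 1.9, 3.2]
opening: 0.587
grasp_force: 55.1
t 7.75 pos [602.9 174.5 180.2] rpy [ 3.142 -0.     2.813] F [-1.1  1.9  3.2] q [ 0.28  0.43  1.69  0.    1.02 -0.96] grip 55.1 op 0.587
tool shift m [ 0.0005 -0.0012  0.0002]
```

```bash
python3 -m crank '[[0,0,0.0015,0,0,0,1],[0,0,0.0015,0,0,0,1],[0,0,-0.002,0,0,0,1],[0,0,-0.0045,0,0,0,1],[0,0,-0.0045,0,0,0,1]]'
python3 -m crank '[[0,0,0,0,0,0,0],[0,0,0,0,0,0,0],[0,0,0,0,0,0,0],[0,0,0,0,0,0,0],[0,0,0,0,0,0,0]]'
python3 -m crank '[[0,0,-0.02,0,0,0,0],[0,0,-0.06,0,0,0,0],[0,0,-0.1,0,0,0,0],[0,0,-0.1,0,0,0,0],[0,0,-0.1,0,0,0,0]]'
python3 - <<'E'
from h import *
to(543,-310,250)
f=grab("scene"); save(f,"pics/c5.png",(165,80,265,200),5)
for z in (184,210):
  u,v=proj(f,[602,173,z]); print((u-165)*5,(v-80)*5)
E
```

```text
clock: 8.25
eef_pos: [602.8, 174.4, 184.7]
tcp_rot: [-3.141, -0.0, 2.813]
contact_force: [-0.0, 1.7, -1.5]
opening: 0.588
grasp_force: 54.5
clock: 8.75
eef_pos: [602.9, 174.4, 184.8]
tcp_rot: [-3.141, -0.0, 2.813]
contact_force: [-0.1, -0.7, 0.7]
opening: 1.0
grasp_force: 0.0
clock: 9.25
eef_pos: [603.3, 174.5, 285.8]
tcp_rot: [3.14, 0.002, 2.813]
contact_force: [0.6, 0.4, 0.0]
opening: 1.002
grasp_force: 0.0
t 9.25 pos [603.3 174.5 285.8] rpy [3.140e+00 2.000e-03 2.813e+00] F [0.6 0.4 0. ] q [ 0.28  0.33  1.59 -0.    1.22 -0.96] grip 0.0 op 1.002
tool shift m [-0.0993 -0.4781  0.0354]
256.4050137465024 279.32001637107163
254.46364509373296 246.22006349307952
```

View pics/c5.png

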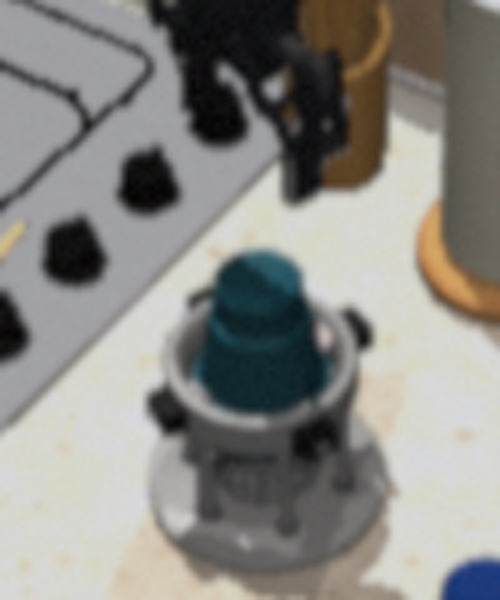

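Cup a is in: its foot centre is near (258,277), which matches a height of 184 mm, and it stays down. On to cup b.

```bash
python3 -m crank '[[-0.007,-0.034,0,0,0,0,0],[-0.017,-0.081,0,0,0,0,0],[-0.026,-0.128,0,0,0,0,0],[-0.036,-0.175,0,0,0,0,0],[-0.046,-0.222,0,0,0,0,0]]'
python3 -m crank '[[-0.01,-0.047,0.03,0,0,0,0],[-0.02,-0.094,0.05,0,0,0,0],[-0.03,-0.141,0.07,0,0,0,0],[-0.04,-0.188,0.09,0,0,0,0],[-0.048,-0.23,0.12,0,0,0,0]]'
python3 -m crank '[[-0.0053,-0.0261,0.025,0,0,0,0],[-0.0053,-0.0261,0.035,0,0,0,0],[-0.0053,-0.0261,0.035,0,0,0,0]]'
python3 - <<'E'
from h import *
to(543,-310,88)
f=grab("scene"); save(f,"pics/c6.png",(290,180,390,290),5)
q=r.sense();P=q["eef_pos"]; M=R.from_euler('xyz',q["tcp_rot"]).as_matrix()
for p in (P+M[:,1]*50-[0,0,19],P-M[:,1]*50-[0,0,19],[543,-310,90]):
  u,v=proj(f,p); print((u-290)*5,(v-180)*5)
E
```

```text
clock: 9.8
eef_pos: [573.3, -52.1, 283.0]
tcp_rot: [-3.141, -0.003, 2.813]
contact_force: [-0.0, 0.4, -1.4]
opening: 0.997
grasp_force: 0.0
clock: 10.3
eef_pos: [546.7, -273.3, 171.0]
tcp_rot: [3.142, -0.001, 2.813]
contact_force: [1.0, -0.8, -0.2]
opening: 1.004
grasp_force: 0.0
clock: 10.6
eef_pos: [542.1, -297.1, 134.5]
tcp_rot: [3.14, -0.006, 2.811]
contact_force: [0.2, 0.3, -0.3]
opening: 1.0
grasp_force: 0.0
t 10.6 pos [ 542.1 -297.1  134.5] rpy [ 3.14  -0.006  2.811] F [ 0.2  0.3 -0.3] q [-0.5   0.47  1.74  0.    0.94 -1.74] grip 0.0 op 1.0
tool shift m [-0.0053 -0.012   0.0465]
252.86627557352404 231.05536363398983
397.49930055885727 361.5949889578948
336.3193310546876 334.81079890089546
```

View pics/c6.png

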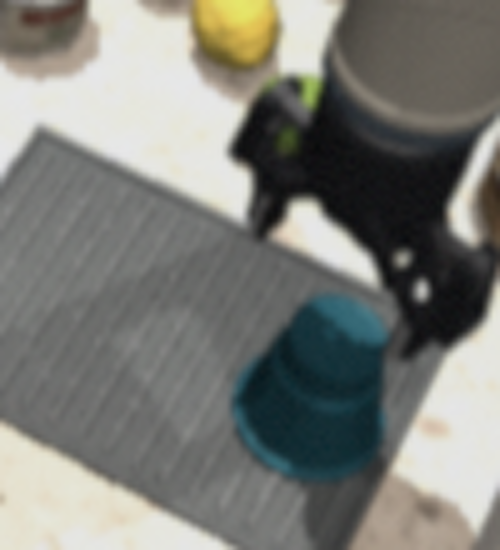

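Cup b's foot is near (338,330), against a predicted (336,335), so the estimate holds. The fingers at (260,235) and (410,350) still need to shift before I lower.

```bash
python3 -m crank '[[-0.0045,-0.0125,0,0,0,0,0],[-0.0045,-0.0125,0,0,0,0,0],[-0.0045,-0.0125,0,0,0,0,0]]'
python3 -c "
from h import *
to(543.5,-309.5,88)"
```

```text
clock: 10.95
eef_pos: [545.1, -311.1, 138.7]
tcp_rot: [-3.141, 0.002, 2.813]
contact_force: [0.7, -0.2, 0.5]
opening: 0.998
grasp_force: 0.0
t 10.95 pos [ 545.1 -311.1  138.7] rpy [-3.141e+00  2.000e-03  2.813e+00] F [ 0.7 -0.2  0.5] q [-0.52  0.48  1.72  0.    0.94 -1.76] grip 0.0 op 0.998
tool shift m [0.0022 0.001  0.0507]
```

```bash
python3 -m crank '[[0.001,0.001,0.017,0,0,0,0],[0.0015,0.001,0.034,0,0,0,0],[0.0015,0.001,0.05,0,0,0,0],[0.0015,0.001,0.05,0,0,0,0],[0.0015,0.001,0.05,0,0,0,0]]' 50
python3 -m crank '[[0,0,0,0,0,0,1],[0,0,0,0,0,0,1],[0,0,0,0,0,0,1],[0,0,0,0,0,0,1],[0,0,0,0,0,0,1]]' 50
python3 -m crank '[[0,0,-0.015,0,0,0,1],[0,0,-0.05,0,0,0,1],[0,0,-0.1,0,0,0,1],[0,0,-0.15,0,0,0,1],[0,0,-0.2,0,0,0,1]]'
python3 -m crank '[[0,0,0,0,0,0,1],[0,0,0,0,0,0,1]]'
python3 -c "
from h import *
to(602.5,174,289)"
```

```text
clock: 11.45
eef_pos: [543.4, -309.5, 87.8]
tcp_rot: [3.142, -0.0, 2.813]
contact_force: [-0.2, -0.5, 0.4]
opening: 1.004
grasp_force: 0.0
clock: 11.95
eef_pos: [543.9, -310.0, 88.6]
tcp_rot: [-3.141, 0.002, 2.813]
contact_force: [-0.3, 1.5, 7.0]
opening: 0.593
grasp_force: 51.9
clock: 12.45
eef_pos: [542.8, -309.4, 290.5]
tcp_rot: [-3.142, 0.0, 2.813]
contact_force: [-0.2, -0.9, -1.0]
opening: 0.591
grasp_force: 52.2
clock: 12.65
eef_pos: [543.7, -309.9, 289.9]
tcp_rot: [-3.141, 0.003, 2.813]
contact_force: [0.0, 0.9, -2.3]
opening: 0.588
grasp_force: 52.2
t 12.65 pos [ 543.7 -309.9  289.9] rpy [-3.141e+00  3.000e-03  2.813e+00] F [ 0.   0.9 -2.3] q [-0.52  0.32  1.59 -0.    1.23 -1.76] grip 52.2 op 0.588
tool shift m [1.006e-01 4.769e-01 3.000e-04]
```

```bash
python3 -m crank '[[0.007,0.034,0,0,0,0,1],[0.017,0.081,0,0,0,0,1],[0.027,0.128,0,0,0,0,1],[0.037,0.175,0,0,0,0,1],[0.047,0.222,0,0,0,0,1]]'
python3 -m crank '[[0.01,0.047,0,0,0,0,1],[0.02,0.094,0,0,0,0,1],[0.03,0.141,0,0,0,0,1],[0.04,0.188,0,0,0,0,1],[0.048,0.225,0,0,0,0,1]]'
python3 -m crank '[[0.0056,0.0299,0,0,0,0,1],[0.0056,0.0299,0,0,0,0,1],[0.0056,0.0299,0,0,0,0,1],[0.0056,0.0299,0,0,0,0,1]]'
python3 - <<'E'
from h import *
to(602.5,174,243)
f=grab("scene"); save(f,"pics/c7.png",(165,80,265,200),5)
E
```

```text
clock: 13.15
eef_pos: [569.3, -82.5, 286.0]
tcp_rot: [-3.141, -0.003, 2.812]
contact_force: [1.1, -0.2, -1.5]
opening: 0.587
grasp_force: 52.3
clock: 13.65
eef_pos: [596.6, 146.5, 285.9]
tcp_rot: [-3.14, -0.003, 2.814]
contact_force: [0.6, -1.4, 0.3]
opening: 0.591
grasp_force: 52.3
clock: 14.05
eef_pos: [601.5, 173.1, 286.7]
tcp_rot: [-3.14, -0.002, 2.812]
contact_force: [-0.7, -0.2, -0.7]
opening: 0.586
grasp_force: 52.4
t 14.05 pos [601.5 173.1 286.7] rpy [-3.140e+00 -2.000e-03  2.812e+00] F [-0.7 -0.2 -0.7] q [ 0.28  0.32  1.59 -0.    1.23 -0.96] grip 52.4 op 0.586
tool shift m [-0.0008  0.0012  0.0436]
```

View pics/c7.png

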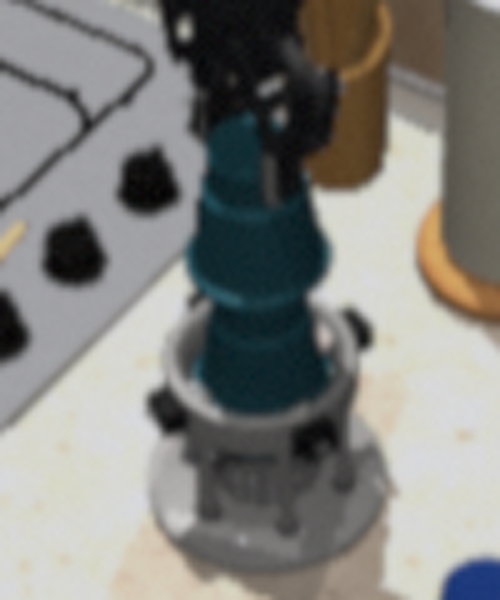

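The lip is centred at x≈258, directly above the pile at x≈258, so I lower and press.

```bash
python3 -m crank '[[-0.0005,0.0005,0.01,0,0,0,1],[-0.0005,0.0005,0.022,0,0,0,1],[-0.0005,0.0005,0.034,0,0,0,1],[-0.0005,0.0005,0.044,0,0,0,1],[-0.0005,0.0005,0.044,0,0,0,1]]'
python3 -m crank '[[0,0,0.008,0,0,0,1],[0,0,0.016,0,0,0,1],[0,0,0.023,0,0,0,1],[0,0,0.03,0,0,0,1],[0,0,0.03,0,0,0,1]]'
python3 -c "
from h import *
to(602.5,174,180)"
```

```text
clock: 14.6
eef_pos: [601.7, 174.1, 241.4]
tcp_rot: [-3.14, -0.003, 2.813]
contact_force: [-0.3, -0.4, -1.5]
opening: 0.586
grasp_force: 52.4
clock: 15.1
eef_pos: [602.3, 174.4, 212.5]
tcp_rot: [-3.141, -0.001, 2.813]
contact_force: [0.8, 0.8, -0.2]
opening: 0.591
grasp_force: 52.4
t 15.1 pos [602.3 174.4 212.5] rpy [-3.141e+00 -1.000e-03  2.813e+00] F [ 0.8  0.8 -0.2] q [ 0.28  0.39  1.66  0.    1.09 -0.96] grip 52.4 op 0.591
tool shift m [-0.0004 -0.0003  0.0325]
```

```bash
python3 -m crank '[[0,0,0.003,0,0,0,1],[0,0,0.006,0,0,0,1],[0,0,0.009,0,0,0,1],[0,0,0.011,0,0,0,1],[0,0,0.011,0,0,0,1]]'
python3 -m crank '[[0,0,0.003,0,0,0,1],[0,0,0.006,0,0,0,1],[0,0,0.009,0,0,0,1],[0,0,0.009,0,0,0,1]]'
python3 -m crank '[[0,0,0.003,0,0,0,1],[0,0,0.006,0,0,0,1],[0,0,0.009,0,0,0,1],[0,0,0.012,0,0,0,1],[0,0,0.0135,0,0,0,1]]'
python3 -m crank '[[0,0,0.001,0,0,0,1],[0,0,0.001,0,0,0,1],[0,0,0.001,0,0,0,1]]'
```

```text
clock: 15.6
eef_pos: [602.9, 174.5, 202.7]
tcp_rot: [3.141, 0.0, 2.813]
contact_force: [1.0, 0.7, 1.4]
opening: 0.59
grasp_force: 52.4
clock: 16.0
eef_pos: [603.0, 174.6, 193.6]
tcp_rot: [3.141, 0.0, 2.813]
contact_force: [0.9, 0.7, 4.4]
opening: 0.589
grasp_force: 52.9
clock: 16.5
eef_pos: [602.7, 174.5, 179.8]
tcp_rot: [3.142, -0.0, 2.813]
contact_force: [0.9, 1.5, 3.1]
opening: 0.589
grasp_force: 53.4
clock: 16.8
eef_pos: [602.8, 174.5, 179.2]
tcp_rot: [3.142, -0.0, 2.813]
contact_force: [0.7, 1.4, 2.7]
opening: 0.592
grasp_force: 53.4
```

```bash
python3 -m crank '[[0,0,-0.002,0,0,0,1],[0,0,-0.0042,0,0,0,1],[0,0,-0.0042,0,0,0,1]]'
python3 -m crank '[[0,0,0,0,0,0,0],[0,0,0,0,0,0,0],[0,0,0,0,0,0,0],[0,0,0,0,0,0,0],[0,0,0,0,0,0,0]]'
python3 -m crank '[[0,0,-0.02,0,0,0,0],[0,0,-0.06,0,0,0,0],[0,0,-0.1,0,0,0,0],[0,0,-0.1,0,0,0,0],[0,0,-0.1,0,0,0,0]]'
python3 - <<'E'
from h import *
to(543,-310,250)
f=grab("scene"); 
a=f["image"][80:200,165:265,::-1]
b=f["image"][115:305,40:400,::-1]
im=np.zeros((600,800,3),np.uint8); im[:360,:300]=cv2.resize(a,(300,360),interpolation=cv2.INTER_CUBIC); im[:264,300:]=cv2.resize(b,(500,264))
cv2.imwrite("pics/c8.png",im[:360])
E
```

```text
clock: 17.1
eef_pos: [602.7, 174.5, 183.5]
tcp_rot: [-3.142, -0.0, 2.813]
contact_force: [1.0, 1.3, 0.3]
opening: 0.586
grasp_force: 53.1
clock: 17.6
eef_pos: [602.7, 174.4, 183.3]
tcp_rot: [-3.141, -0.0, 2.813]
contact_force: [-0.2, 0.6, 0.4]
opening: 0.996
grasp_force: 0.0
clock: 18.1
eef_pos: [603.2, 174.6, 284.4]
tcp_rot: [3.14, 0.002, 2.813]
contact_force: [-0.2, 0.0, -0.3]
opening: 1.0
grasp_force: 0.0
t 18.1 pos [603.2 174.6 284.4] rpy [3.140e+00 2.000e-03 2.813e+00] F [-0.2  0.  -0.3] q [ 0.28  0.33  1.59 -0.    1.22 -0.96] grip 0.0 op 1.0
tool shift m [-0.0995 -0.4781  0.034 ]
```

View pics/c8.png

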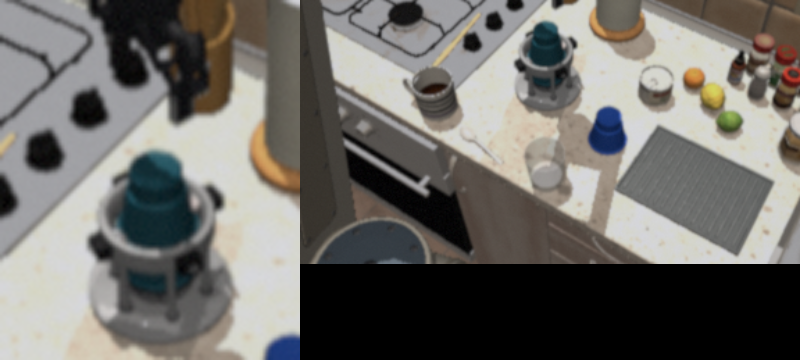

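The top cup's foot is at (155,167), the same height as after the first click, and the lower cups now show below the collar. The mat is empty, and the mug, glass, tin and blue cup haven't moved.

```bash
python3 -c "
from rig import sign_off
print(sign_off())"
```

```text
the job is handed in; nothing more can be done
None
```

The job is handed in at about 18 s: the last picture shows both washed cups stacked in the dispenser over the first and staying down by themselves, with the mug, glass, tin and blue cup left where they were.

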